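Lay out the weld kit on its marked plates

TASK

Lay out the weld kit: put each of the four steel blanks (round pipe, square tube, U-channel, drilled bar) flat on the yellow plate that carries its outline, the same way up as it lies now, centred in the outline and turned to match it. Set the blanks down rather than dropping them, and leave the green tape measure and the blue tin standing where they are.

Things in the scene. Friction and masses are not known exactly. Their poses are not given: they have to be found in the camera images.
- part_round: Bare-steel pipe offcut standing on end: round tube, outer diameter 52 mm, bore 38 mm, 36 mm high, about 0.24 kg. Loose; origin at the centre of its underside, z up, lying flat on the table at the start at any yaw.
- part_square: Bare-steel square-tube offcut standing on end: 46 x 46 mm outside (sides along its x and y), wall 4 mm, 36 mm high, about 0.19 kg. Loose; origin at the centre of its underside, z up, lying flat on the table at the start at any yaw.
- part_channel: Bare-steel U-channel offcut lying like a trough with its legs up: 76 mm long (x), 40 mm wide (y), 28 mm high, walls 5 mm, the legs running along x; about 0.26 kg. Loose; origin at the centre of its underside, z up, lying flat on the table at the start at any yaw.
- part_bar: Solid bare-steel bar with two dark drilled holes on top: 86 mm long (x), 24 mm wide (y), 20 mm high, about 0.32 kg. Loose; origin at the centre of its underside, z up, lying flat on the table at the start at any yaw.
- pad_round: Yellow kit plate, 106 (x) x 80 (y) x 5 mm thick, fixed on the table at any yaw; outline a circle, 62 mm inner diameter, with a smaller circle inside it: for the round pipe offcut. The black outline, centred on the plate, runs 5 mm outside the blank's edges. Origin at the centre of the underside; z up; top 5 mm above it.
- pad_square: Yellow kit plate, 106 (x) x 80 (y) x 5 mm thick, fixed on the table at any yaw; outline a square, 56 mm inside, sides along x and y, with a smaller square inside it: for the square-tube offcut (any quarter turn is the same). The black outline, centred on the plate, runs 5 mm outside the blank's edges. Origin at the centre of the underside; z up; top 5 mm above it.
- pad_channel: Yellow kit plate, 106 (x) x 80 (y) x 5 mm thick, fixed on the table at any yaw; outline a rectangle 86 (x) x 50 (y) mm inside, with two parallel lines along x inside it: for the U-channel, its length along x (either way round). The black outline, centred on the plate, runs 5 mm outside the blank's edges. Origin at the centre of the underside; z up; top 5 mm above it.
- pad_bar: Yellow kit plate, 106 (x) x 80 (y) x 5 mm thick, fixed on the table at any yaw; outline a narrow rectangle 96 (x) x 34 (y) mm inside, with two dots in it: for the drilled bar, its length along x (either way round). The black outline, centred on the plate, runs 5 mm outside the blank's edges. Origin at the centre of the underside; z up; top 5 mm above it.
- tape: Bystander: green tape measure with black round sides, standing upright, 70 (x) x 34 (y) x 62 mm high, a small steel hook at its -x end; loose, 0.35 kg. Origin at the centre of its underside. Stands among the blanks and plates, not to be disturbed.
- tin: Bystander: round blue tin, diameter 68 mm, 58 mm high; loose, 0.4 kg. Origin at the centre of its underside. Stands among the blanks and plates, not to be disturbed.
Not all that is in view belongs to the job. Leave any pink look-alike of the pad_round alone. Leave any orange look-alike of the part_bar alone.

How it is judged (in metres and radians):
At the end, for the whole second after the job is handed in: Each blank rests upright and still on its own plate (underside 2 to 8 mm above the plate's underside, tilt under 0.1 rad), centre within 12 mm of the plate's centre; square tube, channel and bar turned within 0.25 rad of their outline (square: any quarter turn; channel and bar: either way round) (horizontal distance between part_round and pad_round below 0.012 m and z of part_round in the frame of pad_round between 0.002 and 0.008 m and angle between each of part_round, part_square, part_channel, part_bar's own z axis and vertical below 0.1 rad and linear speed of each of part_round, part_square, part_channel, part_bar below 0.02 m/s and horizontal distance between part_square and pad_square below 0.012 m and z of part_square in the frame of pad_square between 0.002 and 0.008 m and (angle between the x axis of part_square and the x axis of pad_square, either way round below 0.25 rad or angle between the x axis of part_square and the y axis of pad_square, either way round below 0.25 rad) and horizontal distance between part_channel and pad_channel below 0.012 m and z of part_channel in the frame of pad_channel between 0.002 and 0.008 m and angle between the x axis of part_channel and the x axis of pad_channel, either way round below 0.25 rad and horizontal distance between part_bar and pad_bar below 0.012 m and z of part_bar in the frame of pad_bar between 0.002 and 0.008 m and angle between the x axis of part_bar and the x axis of pad_bar, either way round below 0.25 rad); the robot touches nothing.
It fails at once if the tape measure or the tin is shoved more than 25 mm or knocked over (distance of any of tape, tin from where it was at the start of the episode above 0.025 m or angle between any of tape, tin's own z axis and vertical above 0.5 rad).
It fails at once if a blank is dropped or thrown (faster than 0.7 m/s while the fingers do not touch it) ((linear speed of part_round above 0.7 m/s and contact force between part_round and the fingers below 0.05 N) or (linear speed of part_square above 0.7 m/s and contact force between part_square and the fingers below 0.05 N) or (linear speed of part_channel above 0.7 m/s and contact force between part_channel and the fingers below 0.05 N) or (linear speed of part_bar above 0.7 m/s and contact force between part_bar and the fingers below 0.05 N)).
It also fails if it takes over 120 s, if anything falls off the work surface, if the arm or the gripper's body presses on something with over 40 N, if the wrist force passes 120 N, or if a joint passes its speed limit or range.

ROBOT

A 7-joint arm with a two-finger parallel gripper is mounted at the origin on the work surface. World frame = base frame: x ahead of the robot, y to its left, z up, the work surface at z = 0. Lengths are in mm, angles in rad, forces in N, time in s.
With the tool pointing down it reaches from about 400 to 875 mm from the base axis. Payload 4.4 kg.
Tool frame: the origin (TCP) lies midway between the tips of the shut fingers; the grasp point (between the pads) lies 19 mm behind it; y points along the fingers, z is the direction in which the jaws open and shut, and the axes are right-handed (so a half turn about y gives the same grasp; the last joint's range is limited). The gripper opens to 85 mm and grips with 20 to 120 N. Pads are 22 mm wide; open, the fingers measure 114 mm over their backs; the gripper's body (76 mm by 85 mm) begins 54 mm behind the grasp point. The pads swing forward as they close: fully open they stand 13 mm farther back than shut.
Start: joints at [-1.197, 0.628, 0.038, 1.517, -0.027, 0.996, -0.02], TCP at [276.722, 588.169, 231.313] pointing down, gripper open.
Joint ranges: [-3.06, 3.06], [-0.37, 2.12], [-1.25, 1.32], [0.18, 2.47], [-1.1, 4.24], [0.23, 1.98], [-2.94, 2.94]. Speed limits (rad/s): [2.57, 2.57, 3.14, 3.14, 3.14, 3.14, 3.14].

INTERFACE

Orientations are given as a rotation vector (axis times angle).
In Python, from plant import r gives the robot as it stands.
- The arm moves only by the tool arm_command, never from a script. Its argument "rows" is a list of rows, each a list of 5 numbers: the opening in per cent of the stroke, from 0 (shut) to 100 (fully open), then the shift along the world's x, y, z in m, then the turn about the world's z in rad. A call has 1 to 8 rows; each row is the pose to reach, as a shift and turn from the pose commanded when the call began; what a row does not reach only later rows make up. A row lasts 1/8 s, in which the tool goes at most 62.5 mm and 10.7 degrees, less where a joint would pass 70% of its speed; a pose out of reach is approached as far as the arm can. A call with a gripper value outside its range is refused whole. The fingers move at their own pace and stop on an object; "newtons" is the grip in N (left out, the last holds). Time passes only in rows, so rows that repeat a pose let the fingers close. It gives the time, the measured TCP pose, the force and the opening at its end, in the units of the state.
- r.observe(): the state, without advancing time (a new reading comes with each control period).
- r.read_camera(name): name is "scene" or "side" or "wrist"; returns a dict with "image" (420x560x3 uint8, red, green, blue), "K" (3x3 intrinsics, pixels), "rvec" (rotation vector, rad) and "tvec" (3), from world to camera coordinates, as OpenCV has them; the wrist camera has in their place "mount" (4x4, takes a point from camera to tool coordinates, whose origin is the TCP and whose axes are the tool frame's). Camera axes: x right, y down, z forward; pixel columns grow to the right and rows downward; lengths in mm; the calibration is good to about 2 mm. A picture is of the moment at which its call begins: read the wrist's pose just before it. There is no depth.
- r.close_job(): hands the job in, once; it reports no verdict.
Trained networks look in a picture, given as the dict that the camera call returned (one of the last four; its "shot" number tells which), for a name from the list of things; names that differ only in an ending like _2 or _b are one class to them, and where a whole thing is asked for, a point or a joint stands for the part that bears it (a point fixed in the world has none). Each returns a list of dicts, best first, with "confidence" (0 to 1); they miss things now and then, are a little off and sometimes report something else, mostly with a low value. They report only what shows in the picture. A call takes as long as a camera call. They do not tell look-alikes from the thing itself.
- r.boxes_of(picture, query): "centre" ([row, column] in pixels, amid what is visible of it).
- r.masks_of(picture, query): "region" (420x560 bool, what is visible of it) and "centre" ([row, column] in pixels, amid what is visible of it).
- r.mark_of(picture, query): "centre" ([row, column] in pixels: a listed point, or the origin of a listed thing).
The state is a dict: "time_s": time; "joints": joint angles; "qvel": joint speeds; "tau": joint torques, N m; "tcp_pos": TCP position; "tool_rot": TCP orientation; "contact_force": force on the tool from outside, world axes, zero at the start; "moment": the same for the moment, N m; "grip_width": finger opening in mm.
Only numpy, scipy, OpenCV 4.12 (cv2) and the standard library are available. Lean on these libraries where they do the work, as an engineer would, in place of code of your own. Each camera call takes 0.05 s, during which the arm holds its last target. There are 200 camera calls.

## Working session

There is one attempt and no reset: what is moved stays moved. The work goes in short steps, Python scripts to look and compute and a tool call to move; the robot and the scene stay as the last step left them, time stands still between calls to the robot, and variables do not carry over. Pictures are saved under pics/ and viewed, about 12 in all and at most 16, crops included, and the job is handed in when it is done.

Besides the shell and the picture viewer there is one more tool, called after ">>>" as name(argument=value, ...), one argument or row to a line, values as JSON. arm_command: Moves the arm, as the interface text tells. Its arguments: {"type":"object","properties":{"rows":{"type":"array","items":{"type":"array","items":{"type":"number"}}},"newtons":{"type":"number"}},"required":["rows"]}

```bash
ls; mkdir -p pics
python3 - <<'E'
from plant import r
import cv2
s=r.observe(); print({k:s[k] for k in ('time_s','tcp_pos','tool_rot','grip_width','contact_force')})
for n in('scene','side'):
    p=r.read_camera(n); cv2.imwrite(f'pics/{n}0.png',p['image'][:,:,::-1]); print(n,p['K'],p['rvec'],p['tvec'])
p=r.read_camera('wrist');cv2.imwrite('pics/wrist0.png',p['image'][:,:,::-1]);print(p['K'],p['mount'])
E
```

```text
pics
{'time_s': 0.0, 'tcp_pos': array([276.43647123, 587.59870764, 230.39343851]), 'tool_rot': array([-1.54500661,  0.34527042, -0.34465878]), 'grip_width': 85.3680819532373, 'contact_force': array([-0.08421726, -0.53972238, -0.39480769])}
scene [[513.92087626   0.         274.91759046]
 [  0.         513.92087626 211.6666976 ]
 [  0.           0.           1.        ]] [ 0.96268143  2.53158737 -0.98835588] [ 319.09241429 -166.45645357 1691.05556003]
side [[495.55694812   0.         276.4319975 ]
 [  0.         495.55694812 209.00757697]
 [  0.           0.           1.        ]] [ 2.28664538 -0.74030434  0.32171288] [-358.04458798  221.76620034 1106.27012469]
[[300.23739365   0.         281.39753973]
 [  0.         300.23739365 206.22228224]
 [  0.           0.           1.        ]] [[ 6.62590310e-04  9.47727106e-01  3.19081326e-01 -8.19696438e+01]
 [-5.38327561e-04 -3.19081012e-01  9.47727291e-01 -1.42696389e+02]
 [ 9.99999636e-01 -7.99725191e-04  2.98767635e-04 -2.45618734e-01]
 [ 0.00000000e+00  0.00000000e+00  0.00000000e+00  1.00000000e+00]]
```

View pics/scene0.png

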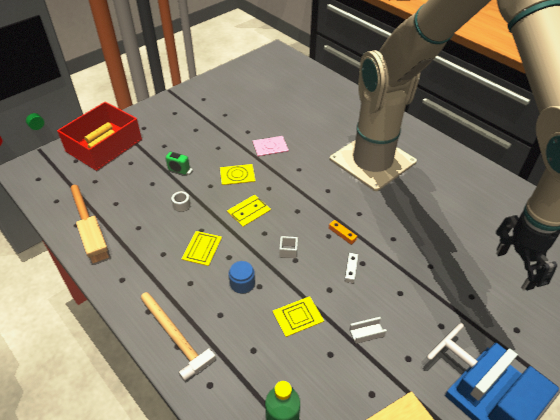

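View pics/side0.png

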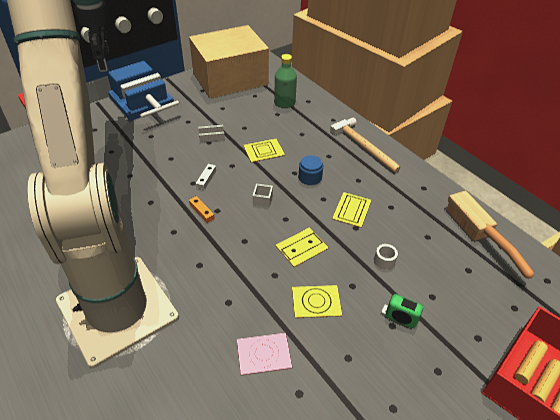

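Scene picture: pad_round is at (237,174), pad_bar (249,210), pad_channel (202,248) and pad_square (298,316). The pipe is at (181,201), square tube (289,247), bar (351,267) and channel (367,330). The tape is at (177,162) and the tin at (242,277). The decoys are an orange bar (343,232) and a pink plate (270,146). The side view agrees.

Next I fit poses by matching silhouettes in both cameras.

```bash
cat > h.py <<'E'
from plant import r
import numpy as np, cv2
from scipy.optimize import minimize
from scipy.spatial.transform import Rotation as R
DIM=dict(part_round=(52,52,36),part_square=(46,46,36),part_channel=(76,40,28),part_bar=(86,24,20),
 pad_round=(106,80,5),pad_square=(106,80,5),pad_channel=(106,80,5),pad_bar=(106,80,5),tape=(70,34,62),tin=(68,68,58))
def pts(n,x,y,yaw,z0=0):
    a,b,h=DIM[n]
    if n in('part_round','tin'):
        t=np.linspace(0,2*np.pi,40); q=np.c_[np.cos(t),np.sin(t)]*a/2
    else: q=np.array([[1,1],[1,-1],[-1,-1],[-1,1]])*[a/2,b/2]
    c,s=np.cos(yaw),np.sin(yaw); q=q@np.array([[c,s],[-s,c]])+[x,y]
    return np.vstack([np.c_[q,np.full(len(q),z)] for z in (z0,z0+h)])
def ext(p,s=None):
    if 'rvec' in p: return np.array(p['rvec'],float),np.array(p['tvec'],float)
    T=np.eye(4);T[:3,:3]=R.from_rotvec(s['tool_rot']).as_matrix();T[:3,3]=s['tcp_pos']
    C=np.linalg.inv(T@np.array(p['mount'])); return R.from_matrix(C[:3,:3]).as_rotvec(),C[:3,3]
def proj(P,p,e): return cv2.projectPoints(np.float64(P),e[0],e[1],p['K'],None)[0][:,0]
def ray(rc,p,e,z):
    M=R.from_rotvec(e[0]).as_matrix(); d=M.T@np.linalg.inv(p['K'])@[rc[1],rc[0],1]; o=-M.T@e[1]
    return (o+d*(z-o[2])/d[2])[:2]
def hull(m): return cv2.convexHull(np.argwhere(m)[:,::-1].astype(np.float32))
def iou(h1,h2):
    a=cv2.intersectConvexConvex(h1,h2)[0]; return a/(cv2.contourArea(h1)+cv2.contourArea(h2)-a+1e-9)
def fit(n,views,x0,z0=0):
    """views: (hull,pic,ext)"""
    def f(v): return -sum(iou(hl,cv2.convexHull(proj(pts(n,*v,z0),p,e).astype(np.float32))) for hl,p,e in views)/len(views)
    ys=[0] if n in('part_round','tin') else np.arange(0,np.pi,np.pi/8)
    best=min((minimize(f,[*x0,y],method='Nelder-Mead',options=dict(initial_simplex=np.array([[*x0,y],[x0[0]+10,x0[1],y],[x0[0],x0[1]+10,y],[*x0,y+.3]]))) for y in ys),key=lambda o:o.fun)
    return best.x,-best.fun
E
python3 - <<'E'
from h import *
P={n:r.read_camera(n) for n in('scene','side')}
for n in DIM:
    V=[];xs=[]
    for k,p in P.items():
        e=ext(p); best=None
        for m in r.masks_of(p,n)[:3]:
            reg=np.array(m['region'],bool)
            col=p['image'][reg].mean(0); xy=ray(m['centre'],p,e,DIM[n][2]/2)
            print('  ',n,k,round(m['confidence'],2),np.round(m['centre']),xy.round(),reg.sum(),col.round())
            if best is None: best=(reg,xy)
        if best is not None: V.append((hull(best[0]),p,e));xs.append(best[1])
    if V:
        for i in ([0],[1],[0,1]):
            if max(i)<len(V):
                v,s=fit(n,[V[j] for j in i],xs[i[0]]); print(n,i,v.round(2),round(s,3))
E
```

```text
part_round scene 0.58 [202. 178.] [ 590. -254.] 312 [152. 148. 133.]
   part_round side 0.79 [256. 386.] [ 585. -254.] 483 [131. 127. 115.]
part_round [0] [ 5.8274e+02 -2.5381e+02  3.2000e-01] 0.915
part_round [1] [ 5.8452e+02 -2.5410e+02  1.8000e-01] 0.93
part_round [0, 1] [ 5.8287e+02 -2.5455e+02  4.4000e-01] 0.918
   part_square scene 0.7 [263. 348.] [378. 242.] 237 [217. 218. 208.]
   part_square scene 0.56 [317. 297.] [595. 271.] 1184 [232. 232.   5.]
   part_square scene 0.54 [244. 283.] [464.  76.] 322 [149. 145. 130.]
   part_square side 0.91 [197. 260.] [452.  88.] 341 [118. 114. 102.]
part_square [0] [ 3.8014e+02  2.5376e+02 -2.0000e-02] 0.438
part_square [1] [462.94  90.97   0.9 ] 0.855
part_square [0, 1] [ 3.8014e+02  2.5376e+02 -2.0000e-02] 0.219
   part_channel scene 0.89 [333. 365.] [500. 411.] 606 [189. 187. 175.]
   part_channel scene 0.55 [314. 298.] [586. 264.] 1212 [232. 231.   6.]
   part_channel side 0.84 [131. 210.] [496. 418.] 398 [118. 114. 101.]
part_channel [0] [489.   409.     2.72] 0.894
part_channel [1] [490.87 402.57   2.63] 0.958
part_channel [0, 1] [ 
[... 1917 characters left out ...]
3. -111.] 1101 [211. 209.  82.]
pad_bar [0] [382.59 222.35   0.59] 0.22
pad_bar [1] [ 4.4723e+02 -1.0225e+02 -4.0000e-02] 0.961
pad_bar [0, 1] [382.59 222.35   0.59] 0.11
   tape scene 0.9 [164. 179.] [ 497. -379.] 412 [ 60. 113.  63.]
   tape side 0.6 [315. 402.] [ 490. -395.] 875 [ 57. 102.  62.]
tape [0] [ 499.67 -384.85   -1.4 ] 0.808
tape [1] [ 497.44 -389.6     1.83] 0.826
tape [0, 1] [ 498.15 -388.36    1.77] 0.812
   tin scene 0.82 [276. 240.] [626.  87.] 724 [ 66. 101. 142.]
   tin side 0.77 [171. 311.] [623.  80.] 622 [ 49.  75. 104.]
tin [0] [6.2439e+02 8.9310e+01 1.5000e-01] 0.902
tin [1] [6.2495e+02 8.6150e+01 2.6000e-01] 0.871
tin [0, 1] [6.2492e+02 8.8480e+01 1.6000e-01] 0.875
```

```bash
cat >> h.py <<'E'
def jaw(s):
    M=R.from_rotvec(s['tool_rot']).as_matrix(); return np.arctan2(M[1,2],M[0,2]),M
E
python3 - <<'E'
from h import *
s=r.observe();y,M=jaw(s);print(y,M.round(3))
E
```

```text
1.1309266406829426 [[ 0.905 -0.     0.426]
 [-0.426  0.     0.905]
 [-0.    -1.     0.   ]]
```

>>> arm_command(
  rows=[
    [100, 0.05, -0.04, 0, 0],
    [100, 0.1, -0.08, 0, 0],
    [100, 0.15, -0.12, 0, 0],
    [100, 0.19, -0.16, 0, 0],
    [100, 0.21, -0.18, 0, 0],
    [100, 0.21, -0.18, 0, 0],
  ],
)

```text
time_s: 2.0
tcp_pos: [489.3, 405.2, 231.4]
tool_rot: [-1.543, 0.348, -0.351]
contact_force: [-0.2, 0.2, -0.7]
grip_width: 85.1
```

```bash
cat >> h.py <<'E'
def look(names,fn,guess,z0=None,thr=.3):
    s=r.observe();p=r.read_camera('wrist');e=ext(p,s);im=p['image'][:,:,::-1].copy()
    for n in names:
        c=[]
        zz=(z0 or {}).get(n,0)
        for m in r.masks_of(p,n):
            reg=np.array(m['region'],bool); xy=ray(m['centre'],p,e,zz+DIM[n][2]/2)
            if m['confidence']>thr and np.hypot(*(xy-guess[n][:2]))<45: c.append((m['confidence'],reg,xy))
        if not c: print(n,'none');continue
        v,sc=fit(n,[(hull(c[0][1]),p,e)],c[0][2],zz)
        print(n,'conf',round(c[0][0],2),'xy',v[:2].round(1),'yaw',round(v[2]%np.pi,3),'iou',round(sc,3),'edge',[int(a) for a in (*np.argwhere(c[0][1]).min(0),*np.argwhere(c[0][1]).max(0))])
        h=cv2.convexHull(proj(pts(n,*v,zz),p,e).astype(np.float32)).astype(np.int32);cv2.polylines(im,[h],True,(255,0,255) if 'pad' in n else (0,0,255),1)
    cv2.imwrite('pics/'+fn,im); print('jaw',jaw(s)[0],s['tcp_pos'],s['joints'].round(2) if hasattr(s['joints'],'round') else s['joints'])
G=dict(part_round=(583,-254),part_square=(463,88),part_channel=(491,405),part_bar=(377,251),pad_round=(374,-247),pad_square=(585,260),pad_channel=(637,-79),pad_bar=(447,-102),tape=(498,-388),tin=(625,88))
E
python3 -c "
from h import *
look(['part_channel','pad_square','part_bar'],'w1.png',G)"
```

```text
part_channel conf 0.92 xy [492.1 409.1] yaw 2.67 iou 0.97 edge [143, 269, 209, 303]
pad_square conf 0.76 xy [586.2 262.8] yaw 2.824 iou 0.984 edge [240, 185, 311, 254]
part_bar conf 0.65 xy [380.5 253.5] yaw 0.651 iou 0.935 edge [123, 87, 173, 167]
jaw 1.1252301710574697 [489.34152335 405.15832213 231.35039089] [-0.76  0.61  0.04  1.56 -0.02  0.97  0.41]
```

View pics/w1.png

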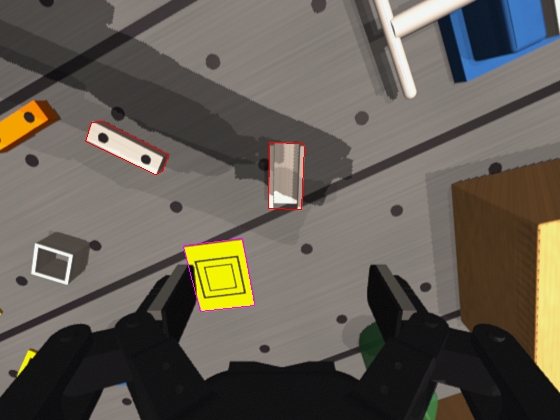

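Wrist picture: the channel at (286,176), bar (126,148) and pad_square (220,275) are each tightly outlined by the fits. I'll grasp the channel first, since the jaw yaw is already nearly right.

>>> arm_command(
  rows=[
    [100, 0.003, 0.004, -0.05, -0.03],
    [100, 0.003, 0.004, -0.11, -0.03],
    [100, 0.003, 0.004, -0.17, -0.03],
    [100, 0.003, 0.004, -0.2, -0.03],
    [100, 0.003, 0.004, -0.226, -0.03],
    [100, 0.003, 0.004, -0.226, -0.03],
    [0, 0.003, 0.004, -0.226, -0.03],
    [0, 0.003, 0.004, -0.226, -0.03],
  ],
  newtons=50,
)

```text
time_s: 3.2
tcp_pos: [490.3, 413.3, 6.9]
tool_rot: [-1.537, 0.367, -0.369]
contact_force: [0.5, 0.1, 0.4]
grip_width: 51.5
```

>>> arm_command(
  rows=[
    [0, 0, 0, 0, 0],
    [0, 0, 0, 0, 0],
    [0, 0, 0, 0, 0],
    [0, 0, 0, 0, 0],
  ],
)

```text
time_s: 3.7
tcp_pos: [490.2, 412.7, 6.9]
tool_rot: [-1.538, 0.368, -0.369]
contact_force: [-1.1, -0.1, 6.3]
grip_width: 38.7
```

>>> arm_command(
  rows=[
    [0, 0, 0, 0.02, 0],
    [0, 0, 0, 0.06, 0],
    [0, 0, 0, 0.12, 0],
    [0, 0.01, -0.04, 0.17, -0.15],
    [0, 0.03, -0.09, 0.2, -0.3],
    [0, 0.05, -0.14, 0.2, -0.45],
    [0, 0.06, -0.19, 0.2, -0.6],
    [0, 0.07, -0.24, 0.2, -0.75],
  ],
)

```text
time_s: 4.7
tcp_pos: [559.8, 170.5, 206.7]
tool_rot: [-1.352, 0.95, -0.951]
contact_force: [0.3, 0.5, -1.6]
grip_width: 38.9
```

>>> arm_command(
  rows=[
    [0, 0.02, -0.05, 0, -0.15],
    [0, 0.04, -0.09, 0, -0.3],
    [0, 0.05, -0.13, 0, -0.45],
    [0, 0.06, -0.17, 0, -0.6],
    [0, 0.07, -0.21, 0, -0.8],
    [0, 0.08, -0.25, 0, -0.95],
    [0, 0.08, -0.25, 0, -1.15],
    [0, 0.08, -0.25, 0, -1.35],
  ],
)

```text
time_s: 5.7
tcp_pos: [639.5, -78.3, 206.3]
tool_rot: [-0.571, 1.887, -1.884]
contact_force: [0.2, 0.8, -2.8]
grip_width: 39.1
```

>>> arm_command(
  rows=[
    [0, 0, 0, 0, 0],
    [0, 0, 0, 0, 0],
    [0, 0, 0, 0, 0],
  ],
)

```text
time_s: 6.08
tcp_pos: [639.7, -77.6, 205.6]
tool_rot: [-0.58, 1.88, -1.88]
contact_force: [-0.6, -0.7, -3.0]
grip_width: 38.9
```

```bash
python3 -c "
from h import *
s=r.observe();print(s['grip_width'])
look(['pad_channel','pad_bar','pad_round','part_round','tin'],'w2.png',G)
look(['part_channel'],'w2b.png',{'part_channel':s['tcp_pos'][:2]},{'part_channel':s['tcp_pos'][2]-7})"
```

```text
38.924270393336826
pad_channel conf 0.62 xy [636.5 -75.6] yaw 0.562 iou 0.749 edge [133, 244, 200, 315]
pad_bar conf 0.7 xy [444.8 -98.5] yaw 3.084 iou 0.176 edge [260, 174, 309, 217]
pad_round conf 0.54 xy [ 374.3 -247.4] yaw 0.676 iou 0.106 edge [352, 265, 366, 300]
part_round conf 0.67 xy [ 584.1 -250.8] yaw 0.351 iou 0.611 edge [266, 353, 308, 393]
tin conf 0.91 xy [627.2  85.1] yaw 0.199 iou 0.881 edge [66, 90, 140, 177]
jaw -0.9721172252226632 [639.71031209 -77.64739271 205.64950585] [-0.26  0.72  0.6   1.57 -0.46  1.   -0.5 ]
part_channel conf 0.7 xy [636.9 -79.8] yaw 0.596 iou 0.99 edge [201, 235, 358, 327]
jaw -0.9737416960185806 [639.67695216 -77.86623486 205.3043731 ] [-0.26  0.72  0.6   1.57 -0.46  1.   -0.5 ]
```

View pics/w2.png

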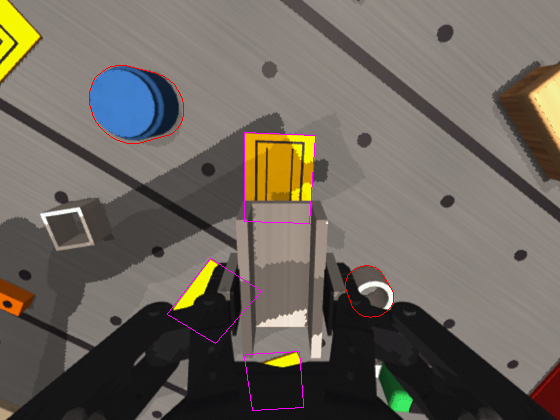

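Wrist picture: the channel is held over pad_channel, with the plate's far end at (280,165) lined up with the channel. The in-hand fit (636.9,-79.8) agrees with the plate. Lowering.

>>> arm_command(
  rows=[
    [0, 0, 0.0015, -0.05, -0.03],
    [0, 0, 0.0015, -0.1, -0.03],
    [0, 0, 0.0015, -0.15, -0.03],
    [0, 0, 0.0015, -0.18, -0.03],
    [0, 0, 0.0015, -0.188, -0.03],
    [0, 0, 0.0015, -0.188, -0.03],
    [0, 0, 0.0015, -0.188, -0.03],
  ],
)

```text
time_s: 7.35
tcp_pos: [641.1, -76.7, 19.0]
tool_rot: [-0.55, 1.898, -1.9]
contact_force: [0.9, -0.1, -1.9]
grip_width: 39.2
```

>>> arm_command(
  rows=[
    [0, 0, 0, -0.002, 0],
    [0, 0, 0, -0.004, 0],
    [0, 0, 0, -0.004, 0],
  ],
)

```text
time_s: 7.72
tcp_pos: [639.7, -76.2, 13.4]
tool_rot: [-0.553, 1.9, -1.9]
contact_force: [-0.2, 0.2, -1.7]
grip_width: 39.1
```

>>> arm_command(
  rows=[
    [0, 0, 0, -0.001, 0],
    [0, 0, 0, -0.0015, 0],
    [0, 0, 0, -0.0015, 0],
  ],
)

```text
time_s: 8.1
tcp_pos: [639.7, -76.4, 11.9]
tool_rot: [-0.553, 1.9, -1.9]
contact_force: [-0.6, 0.4, -0.2]
grip_width: 38.6
```

>>> arm_command(
  rows=[
    [70, 0, 0, 0, 0],
    [100, 0, 0, 0, 0],
    [100, 0, 0, 0, 0],
    [100, 0, 0, 0, 0],
    [100, 0, 0, 0.04, 0],
    [100, 0, 0, 0.1, 0],
    [100, -0.02, -0.06, 0.15, 0],
    [100, -0.04, -0.11, 0.17, 0],
  ],
)

```text
time_s: 9.1
tcp_pos: [604.8, -176.1, 179.0]
tool_rot: [-0.553, 1.895, -1.899]
contact_force: [-0.7, -1.1, 0.2]
grip_width: 85.5
```

>>> arm_command(
  rows=[
    [100, -0.03, -0.05, 0, 0],
    [100, -0.03, -0.05, 0, 0],
    [100, -0.03, -0.05, 0, 0],
  ],
)

```text
time_s: 9.48
tcp_pos: [573.9, -225.4, 176.6]
tool_rot: [-0.552, 1.901, -1.899]
contact_force: [0.8, 1.0, -0.4]
grip_width: 85.4
```

```bash
python3 -c "
from h import *
look(['part_channel','pad_channel','pad_bar','pad_round','part_round'],'w3.png',{**G,'part_channel':G['pad_channel']},{'part_channel':5})"
```

```text
part_channel conf 0.83 xy [631.6 -81.6] yaw 0.563 iou 0.915 edge [0, 147, 92, 209]
pad_channel conf 0.82 xy [624.5 -83.6] yaw 0.565 iou 0.877 edge [0, 135, 108, 229]
pad_bar conf 0.81 xy [446.3 -99.2] yaw 3.108 iou 0.983 edge [162, 76, 271, 179]
pad_round conf 0.74 xy [ 373.3 -244.9] yaw 2.577 iou 0.792 edge [282, 180, 356, 260]
part_round conf 0.63 xy [ 584.7 -250.9] yaw 2.955 iou 0.959 edge [166, 283, 221, 334]
jaw -1.0044650478579198 [ 573.89872297 -225.36843422  176.56278358] [-0.01  0.71  0.57  1.68 -0.47  0.89 -0.25]
```

View pics/w3.png

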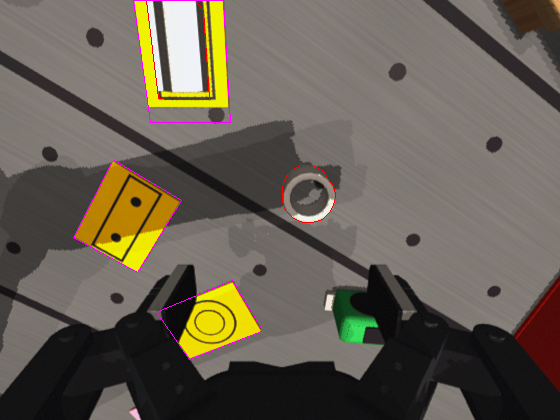

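Wrist picture: the channel sits inside its outline (180,45), the pipe is at (308,194), pad_round (210,320) and the tape (360,315) is well clear. Grasping the pipe.

>>> arm_command(
  rows=[
    [100, 0.01, -0.027, -0.04, 0],
    [100, 0.01, -0.027, -0.1, 0],
    [100, 0.01, -0.027, -0.15, 0],
    [100, 0.01, -0.027, -0.17, 0],
    [100, 0.01, -0.027, -0.17, 0],
    [0, 0.01, -0.027, -0.17, 0],
    [0, 0.01, -0.027, -0.17, 0],
    [0, 0.01, -0.027, -0.17, 0],
  ],
)

```text
time_s: 10.78
tcp_pos: [584.9, -252.9, 9.2]
tool_rot: [-0.55, 1.898, -1.9]
contact_force: [-2.2, 2.2, 7.5]
grip_width: 50.9
```

>>> arm_command(
  rows=[
    [0, 0, 0, 0, 0],
    [0, 0, 0, 0, 0],
    [0, 0, 0, 0, 0],
  ],
)

```text
time_s: 11.15
tcp_pos: [584.9, -252.9, 9.2]
tool_rot: [-0.55, 1.898, -1.9]
contact_force: [-1.6, 2.0, 7.9]
grip_width: 51.4
```

>>> arm_command(
  rows=[
    [0, 0, 0, 0.02, 0],
    [0, 0, 0, 0.07, 0],
    [0, -0.02, 0, 0.12, 0],
    [0, -0.07, 0, 0.15, 0],
    [0, -0.12, 0.003, 0.15, 0],
    [0, -0.17, 0.006, 0.15, 0],
    [0, -0.21, 0.006, 0.15, 0],
    [0, -0.21, 0.006, 0.15, 0],
  ],
)

```text
time_s: 12.15
tcp_pos: [370.5, -246.6, 158.1]
tool_rot: [-0.549, 1.904, -1.901]
contact_force: [0.5, -0.2, -3.1]
grip_width: 50.9
```

>>> arm_command(
  rows=[
    [0, 0, 0, 0, 0],
    [0, 0, 0, 0, 0],
  ],
)

```text
time_s: 12.4
tcp_pos: [375.2, -247.1, 157.1]
tool_rot: [-0.553, 1.898, -1.9]
contact_force: [-0.3, -0.0, -2.9]
grip_width: 51.1
```

```bash
python3 -c "
from h import *
s=r.observe();print(s['grip_width'])
look(['part_round','pad_round'],'w4.png',{**G,'part_round':s['tcp_pos'][:2]},{'part_round':s['tcp_pos'][2]-9.2})
look(['pad_bar','pad_channel','part_channel'],'w4b.png',{**G,'part_channel':G['pad_channel']},{'part_channel':5})"
```

```text
51.09596997383621
part_round conf 0.55 xy [ 375.1 -247.3] yaw 0.045 iou 0.95 edge [216, 226, 339, 337]
pad_round conf 0.58 xy [ 373.8 -244.4] yaw 2.566 iou 0.927 edge [133, 215, 229, 339]
jaw -1.0027485690619042 [ 375.19306303 -247.09329504  157.08659071] [ 0.14  0.52  0.54  2.15 -0.49  0.59  0.03]
pad_bar conf 0.77 xy [444.7 -99.5] yaw 3.113 iou 0.758 edge [0, 116, 113, 253]
pad_channel none
part_channel none
jaw -1.0030101672814729 [ 374.44341334 -246.80880641  156.60594344] [ 0.14  0.52  0.54  2.15 -0.49  0.59  0.03]
```

View pics/w4.png

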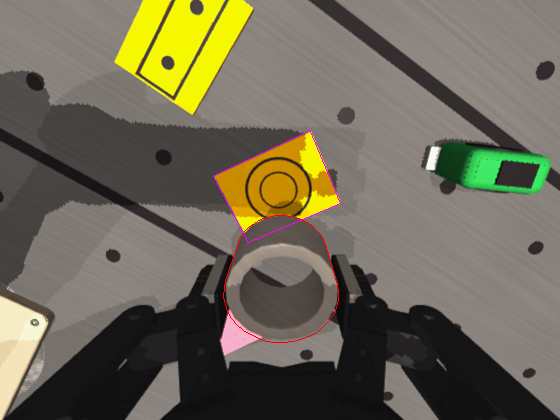

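Wrist picture: the pipe is held at (282,290) and the pad_round circles sit at (278,189). The offset works out to about (-1,+2.5) mm.

>>> arm_command(
  rows=[
    [0, -0.001, 0.0025, -0.05, 0],
    [0, -0.001, 0.0025, -0.1, 0],
    [0, -0.001, 0.0025, -0.13, 0],
    [0, -0.001, 0.0025, -0.139, 0],
    [0, -0.001, 0.0025, -0.14, 0],
    [0, -0.001, 0.0025, -0.14, 0],
  ],
)

```text
time_s: 13.5
tcp_pos: [373.1, -244.6, 16.9]
tool_rot: [-0.553, 1.899, -1.901]
contact_force: [0.8, -0.3, -2.6]
grip_width: 50.9
```

>>> arm_command(
  rows=[
    [0, 0, 0, -0.001, 0],
    [0, 0, 0, -0.001, 0],
  ],
)

```text
time_s: 13.75
tcp_pos: [373.2, -244.4, 16.1]
tool_rot: [-0.553, 1.899, -1.9]
contact_force: [-0.5, 1.3, -3.7]
grip_width: 51.0
```

>>> arm_command(
  rows=[
    [0, 0, 0, -0.001, 0],
    [0, 0, 0, -0.002, 0],
    [0, 0, 0, -0.002, 0],
  ],
)

```text
time_s: 14.12
tcp_pos: [372.9, -244.4, 14.2]
tool_rot: [-0.552, 1.9, -1.9]
contact_force: [-0.6, 0.4, 6.3]
grip_width: 51.2
```

>>> arm_command(
  rows=[
    [70, 0, 0, 0, 0],
    [100, 0, 0, 0, 0],
    [100, 0, 0, 0, 0],
    [100, 0, 0, 0, 0],
    [100, 0, 0, 0.04, 0],
    [100, 0, 0, 0.1, 0],
    [100, 0.01, 0.05, 0.15, 0.1],
    [100, 0.03, 0.11, 0.17, 0.2],
  ],
)

```text
time_s: 15.12
tcp_pos: [400.0, -145.2, 181.5]
tool_rot: [-0.712, 1.769, -1.774]
contact_force: [1.6, 0.4, -0.2]
grip_width: 85.3
```

>>> arm_command(
  rows=[
    [100, 0.02, 0.06, 0, 0.13],
    [100, 0.03, 0.11, 0, 0.13],
    [100, 0.04, 0.16, 0, 0.13],
    [100, 0.05, 0.2, 0, 0.13],
    [100, 0.055, 0.22, 0, 0.13],
    [100, 0.055, 0.22, 0, 0.13],
  ],
)

```text
time_s: 15.88
tcp_pos: [454.3, 76.7, 179.2]
tool_rot: [-0.814, 1.684, -1.683]
contact_force: [0.5, 0.2, -0.5]
grip_width: 85.5
```

```bash
python3 -c "
from h import *
look(['part_square','tin','pad_square'],'w5.png',G)
p=r.read_camera('side');cv2.imwrite('pics/side1.png',p['image'][:,:,::-1])"
```

```text
part_square conf 0.92 xy [462.3  92.9] yaw 0.76 iou 0.971 edge [144, 252, 200, 304]
tin conf 0.9 xy [620.7  90.5] yaw 0.404 iou 0.89 edge [15, 377, 104, 477]
pad_square none
jaw -0.6702228154980324 [454.31424216  76.68287228 179.16585178] [-0.72  0.54  0.72  2.1  -0.55  0.7  -0.3 ]
```

View pics/w5.png

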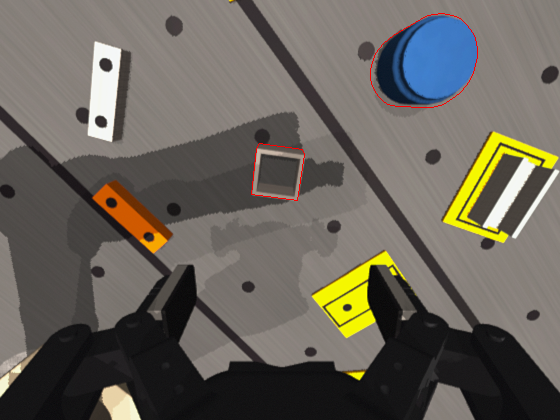

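Wrist picture: the square tube at (278,172) fits well, with yaw 0.76. The tin and the orange decoy are clear, and the channel lies in its outline at right.

>>> arm_command(
  rows=[
    [100, 0.008, 0.016, -0.04, -0.14],
    [100, 0.008, 0.016, -0.1, -0.14],
    [100, 0.008, 0.016, -0.15, -0.14],
    [100, 0.008, 0.016, -0.172, -0.14],
    [100, 0.008, 0.016, -0.172, -0.14],
    [0, 0.008, 0.016, -0.172, -0.14],
    [0, 0.008, 0.016, -0.172, -0.14],
    [0, 0.008, 0.016, -0.172, -0.14],
  ],
)

```text
time_s: 17.12
tcp_pos: [463.0, 91.4, 8.8]
tool_rot: [-0.705, 1.778, -1.778]
contact_force: [-1.3, 0.8, 7.2]
grip_width: 45.7
```

>>> arm_command(
  rows=[
    [0, 0, 0, 0, 0],
    [0, 0, 0, 0, 0],
    [0, 0, 0, 0, 0],
  ],
)

```text
time_s: 17.5
tcp_pos: [463.0, 91.5, 8.8]
tool_rot: [-0.705, 1.778, -1.778]
contact_force: [-1.1, -0.2, 6.3]
grip_width: 45.4
```

>>> arm_command(
  rows=[
    [0, 0, 0, 0.02, 0],
    [0, 0, 0, 0.07, 0],
    [0, 0.01, 0.02, 0.12, 0.1],
    [0, 0.04, 0.06, 0.15, 0.25],
    [0, 0.07, 0.1, 0.15, 0.4],
    [0, 0.1, 0.14, 0.15, 0.49],
    [0, 0.123, 0.17, 0.15, 0.49],
    [0, 0.123, 0.17, 0.15, 0.49],
  ],
)

```text
time_s: 18.5
tcp_pos: [585.9, 264.8, 157.5]
tool_rot: [-1.039, 1.44, -1.439]
contact_force: [-0.5, -0.4, -2.2]
grip_width: 45.0
```

>>> arm_command(
  rows=[
    [0, 0, 0, 0, 0],
    [0, 0, 0, 0, 0],
  ],
)

```text
time_s: 18.75
tcp_pos: [584.8, 259.8, 157.8]
tool_rot: [-1.038, 1.445, -1.445]
contact_force: [0.0, -0.6, -2.1]
grip_width: 45.1
```

```bash
python3 -c "
from h import *
s=r.observe();print(s['grip_width'])
look(['part_square','pad_square'],'w6.png',{**G,'part_square':s['tcp_pos'][:2]},{'part_square':s['tcp_pos'][2]-8.8})"
```

```text
45.09051617812956
part_square conf 0.65 xy [584.9 260.1] yaw 1.245 iou 0.986 edge [220, 228, 336, 335]
pad_square conf 0.62 xy [585.8 262.4] yaw 2.835 iou 0.986 edge [146, 227, 224, 335]
jaw -0.3257603477220929 [584.76410863 259.76959777 157.77624081] [-0.81  0.78  0.62  1.63 -0.54  0.91 -0.32]
```

View pics/w6.png

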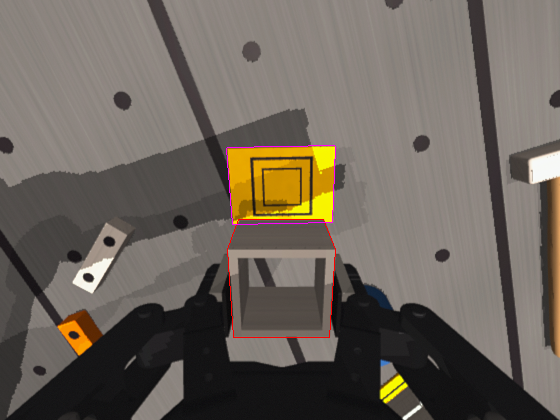

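Wrist picture: the square tube at (282,285) lines up with pad_square (281,186). The residual is about (1,2) mm and 0.02 rad. Lowering.

>>> arm_command(
  rows=[
    [0, 0.001, 0.0025, -0.05, 0.02],
    [0, 0.001, 0.0025, -0.1, 0.02],
    [0, 0.001, 0.0025, -0.13, 0.02],
    [0, 0.001, 0.0025, -0.139, 0.02],
    [0, 0.001, 0.0025, -0.141, 0.02],
    [0, 0.001, 0.0025, -0.142, 0.02],
    [0, 0.001, 0.0025, -0.142, 0.02],
  ],
)

```text
time_s: 19.77
tcp_pos: [587.2, 263.9, 16.7]
tool_rot: [-1.048, 1.429, -1.429]
contact_force: [0.7, 0.5, -1.7]
grip_width: 45.4
```

>>> arm_command(
  rows=[
    [0, 0, 0, -0.001, 0],
    [0, 0, 0, -0.001, 0],
  ],
)

```text
time_s: 20.02
tcp_pos: [586.4, 263.8, 14.7]
tool_rot: [-1.049, 1.429, -1.429]
contact_force: [-0.1, 0.2, -1.6]
grip_width: 45.0
```

>>> arm_command(
  rows=[
    [0, 0, 0, -0.001, 0],
    [0, 0, 0, -0.001, 0],
  ],
)

```text
time_s: 20.27
tcp_pos: [586.5, 263.7, 13.9]
tool_rot: [-1.049, 1.43, -1.429]
contact_force: [-1.3, -0.1, 2.4]
grip_width: 45.5
```

>>> arm_command(
  rows=[
    [70, 0, 0, 0, 0],
    [100, 0, 0, 0, 0],
    [100, 0, 0, 0, 0],
    [100, 0, 0, 0, 0],
    [100, 0, 0, 0.04, 0],
    [100, 0, 0, 0.1, 0],
    [100, -0.05, 0, 0.15, -0.15],
    [100, -0.1, -0.01, 0.15, -0.3],
  ],
)

```text
time_s: 21.28
tcp_pos: [488.3, 254.5, 166.5]
tool_rot: [-0.849, 1.64, -1.639]
contact_force: [-0.9, 0.3, -1.3]
grip_width: 85.1
```

>>> arm_command(
  rows=[
    [100, -0.05, -0.01, 0, -0.15],
    [100, -0.09, -0.01, 0, -0.3],
    [100, -0.105, -0.01, 0, -0.32],
    [100, -0.105, -0.01, 0, -0.32],
    [100, -0.105, -0.01, 0, -0.32],
  ],
)

```text
time_s: 21.9
tcp_pos: [383.5, 243.9, 163.8]
tool_rot: [-0.618, 1.848, -1.849]
contact_force: [0.6, 0.8, 0.2]
grip_width: 85.2
```

```bash
python3 -c "
from h import *
look(['part_bar','part_square','pad_square'],'w7.png',{**G,'part_square':G['pad_square']},{'part_square':5})"
```

```text
part_bar conf 0.8 xy [379.7 253.2] yaw 0.629 iou 0.961 edge [144, 259, 230, 284]
part_square conf 0.87 xy [550.  247.6] yaw 0.647 iou 0.245 edge [0, 377, 34, 443]
pad_square conf 0.59 xy [549.  237.9] yaw 2.218 iou 0.454 edge [0, 334, 73, 476]
jaw -0.923088395854078 [383.51903479 243.89820333 163.78248371] [-1.18  0.6   0.82  2.13 -0.69  0.7  -0.81]
```

View pics/w7.png

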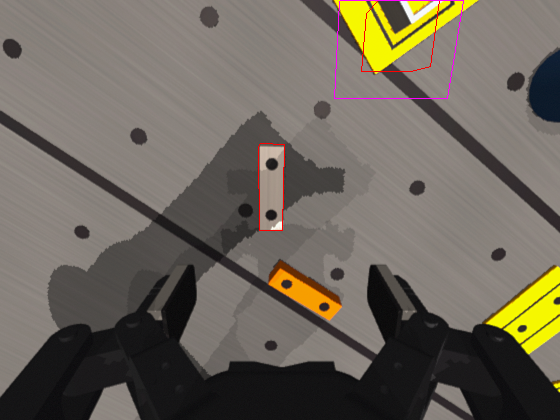

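Wrist picture: the white bar at (271,187) is well fitted and the orange decoy at (305,292) is clear. Grasping the bar.

>>> arm_command(
  rows=[
    [100, -0.004, 0.0095, -0.04, -0.02],
    [100, -0.004, 0.0095, -0.1, -0.02],
    [100, -0.004, 0.0095, -0.14, -0.02],
    [100, -0.004, 0.0095, -0.16, -0.02],
    [100, -0.004, 0.0095, -0.16, -0.02],
    [0, -0.004, 0.0095, -0.16, -0.02],
    [0, -0.004, 0.0095, -0.16, -0.02],
    [0, -0.004, 0.0095, -0.16, -0.02],
  ],
)

```text
time_s: 23.1
tcp_pos: [377.7, 253.6, 4.2]
tool_rot: [-0.603, 1.862, -1.861]
contact_force: [0.1, 0.5, 0.2]
grip_width: 32.7
```

>>> arm_command(
  rows=[
    [0, 0, 0, 0, 0],
    [0, 0, 0, 0, 0],
    [0, 0, 0, 0, 0],
  ],
)

```text
time_s: 23.48
tcp_pos: [377.9, 253.3, 4.3]
tool_rot: [-0.602, 1.862, -1.861]
contact_force: [0.8, 0.1, 7.2]
grip_width: 22.7
```

>>> arm_command(
  rows=[
    [0, 0, 0, 0.02, 0],
    [0, 0, 0, 0.07, 0],
    [0, 0, -0.02, 0.12, -0.1],
    [0, 0.01, -0.07, 0.15, -0.2],
    [0, 0.02, -0.12, 0.15, -0.3],
    [0, 0.03, -0.17, 0.15, -0.4],
    [0, 0.04, -0.22, 0.15, -0.5],
    [0, 0.05, -0.27, 0.15, -0.6],
  ],
)

```text
time_s: 24.48
tcp_pos: [427.1, -17.9, 153.5]
tool_rot: [-0.027, 2.21, -2.209]
contact_force: [1.1, 0.1, -3.3]
grip_width: 22.8
```

>>> arm_command(
  rows=[
    [0, 0.01, -0.05, 0, -0.06],
    [0, 0.018, -0.082, 0, -0.06],
    [0, 0.018, -0.082, 0, -0.06],
    [0, 0.018, -0.082, 0, -0.06],
  ],
)

```text
time_s: 24.98
tcp_pos: [444.6, -97.8, 153.1]
tool_rot: [-0.035, -2.206, 2.202]
contact_force: [-0.1, 0.2, -2.8]
grip_width: 22.8
```

```bash
python3 -c "
from h import *
s=r.observe();print(s['grip_width'])
look(['part_bar','pad_bar','part_channel','pad_channel'],'w8.png',{**G,'part_bar':s['tcp_pos'][:2],'part_channel':G['pad_channel']},{'part_bar':s['tcp_pos'][2]-4.3,'part_channel':5})"
```

```text
22.78341547327105
part_bar conf 0.78 xy [446.6 -98.2] yaw 3.107 iou 0.982 edge [183, 255, 349, 309]
pad_bar conf 0.63 xy [445.3 -98.9] yaw 3.108 iou 0.97 edge [136, 242, 237, 324]
part_channel conf 0.61 xy [563.8 -84.8] yaw 3.107 iou 0.082 edge [0, 243, 20, 282]
pad_channel conf 0.96 xy [556.7 -84.8] yaw 3.107 iou 0.24 edge [0, 211, 51, 314]
jaw -1.6036923293338285 [444.57333619 -97.79151776 153.11939359] [-0.42  0.65  0.88  2.14 -0.78  0.72 -0.61]
```

View pics/w8.png

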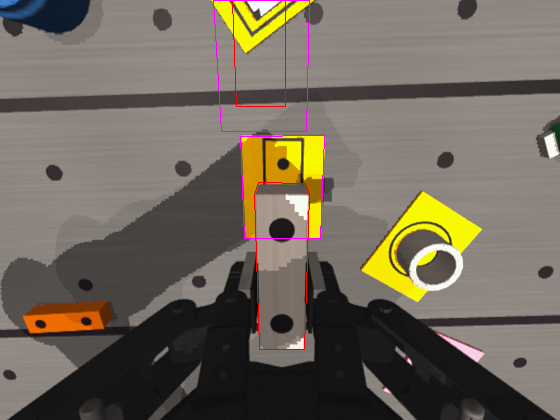

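Wrist picture: the bar at (282,265) is in line over pad_bar (283,187), with a residual of about 1 mm. The pipe stands within its circle at (430,260). Lowering.

>>> arm_command(
  rows=[
    [0, 0, -0.001, -0.05, 0],
    [0, 0, -0.001, -0.1, 0],
    [0, 0, -0.001, -0.13, 0],
    [0, 0, -0.001, -0.139, 0],
    [0, 0, -0.001, -0.142, 0],
    [0, 0, -0.001, -0.142, 0],
    [0, 0, -0.001, -0.142, 0],
  ],
)

```text
time_s: 26.1
tcp_pos: [445.8, -99.9, 12.0]
tool_rot: [-0.037, -2.205, 2.206]
contact_force: [-0.4, -0.3, -3.8]
grip_width: 22.4
```

>>> arm_command(
  rows=[
    [0, 0, 0, -0.001, 0],
    [0, 0, 0, -0.001, 0],
  ],
)

```text
time_s: 26.35
tcp_pos: [445.5, -99.8, 10.6]
tool_rot: [-0.037, -2.205, 2.205]
contact_force: [-0.7, 0.3, -3.7]
grip_width: 22.5
```

>>> arm_command(
  rows=[
    [0, 0, 0, -0.001, 0],
    [0, 0, 0, -0.0015, 0],
    [0, 0, 0, -0.0015, 0],
  ],
)

```text
time_s: 26.72
tcp_pos: [445.4, -99.9, 9.3]
tool_rot: [-0.037, -2.205, 2.205]
contact_force: [0.2, 1.3, 4.1]
grip_width: 23.0
```

>>> arm_command(
  rows=[
    [60, 0, 0, 0, 0],
    [100, 0, 0, 0, 0],
    [100, 0, 0, 0, 0],
    [100, 0, 0, 0.04, 0],
    [100, 0, 0, 0.1, 0],
    [100, 0, 0.02, 0.16, 0],
    [100, 0, 0.06, 0.22, 0],
    [100, 0, 0.1, 0.28, 0],
  ],
)

```text
time_s: 27.72
tcp_pos: [445.0, -10.0, 274.0]
tool_rot: [-0.037, -2.204, 2.204]
contact_force: [2.8, 0.2, -0.5]
grip_width: 85.4
```

>>> arm_command(
  rows=[
    [100, 0, 0.03, 0.03, 0],
    [100, 0, 0.03, 0.03, 0],
    [100, 0, 0.03, 0.03, 0],
  ],
)

```text
time_s: 28.1
tcp_pos: [444.7, 18.7, 301.8]
tool_rot: [-0.036, -2.204, 2.204]
contact_force: [0.2, -0.4, 0.1]
grip_width: 85.4
```

```bash
python3 -c "
from h import *
P=[n for n in DIM if 'part' in n]; g={**G}; z={}
for n in P: g[n]=G[n.replace('part','pad')];z[n]=5
look(list(DIM),'w9.png',g,z,.15)
p=r.read_camera('side');cv2.imwrite('pics/side2.png',p['image'][:,:,::-1]);e=ext(p)
for n in DIM:
    for m in r.masks_of(p,n):
        xy=ray(m['centre'],p,e,z.get(n,0)+DIM[n][2]/2)
        if np.hypot(*(xy-np.array(g[n])))<45: v,s=fit(n,[(hull(np.array(m['region'],bool)),p,e)],xy,z.get(n,0));print('side',n,v.round(2),round(s,2));break
"
```

```text
part_round conf 0.71 xy [ 373.4 -243. ] yaw 0.139 iou 0.942 edge [189, 437, 228, 484]
part_square conf 0.66 xy [586.8 264.4] yaw 1.266 iou 0.987 edge [35, 56, 86, 112]
part_channel conf 0.91 xy [620.5 -75.9] yaw 1.537 iou 0.601 edge [0, 329, 46, 387]
part_bar conf 0.86 xy [ 446.3 -100.3] yaw 3.115 iou 0.941 edge [130, 353, 191, 377]
pad_round conf 0.56 xy [ 373.4 -244.5] yaw 2.567 iou 0.981 edge [163, 412, 241, 495]
pad_square conf 0.93 xy [586.2 262.9] yaw 2.83 iou 0.985 edge [12, 62, 113, 130]
pad_channel conf 0.76 xy [608.4 -78.2] yaw 1.537 iou 0.661 edge [0, 305, 67, 397]
pad_bar conf 0.77 xy [445.5 -98.8] yaw 3.108 iou 0.969 edge [123, 332, 194, 392]
tape none
tin conf 0.81 xy [618.8  87.6] yaw 0.007 iou 0.724 edge [0, 185, 54, 247]
jaw -1.6041339029579675 [444.69091359  18.72767007 301.78439494] [-0.89  0.42  1.11  1.98 -0.44  1.02 -1.17]
side part_round [ 373.76 -247.85   -0.6 ] 0.91
side part_square [586.39 262.     1.14] 0.88
side part_channel [636.55 -82.48   3.7 ] 0.95
side part_bar [ 448.41 -103.17    3.12] 0.92
side pad_round [ 373.93 -248.81   -0.58] 0.95
side pad_square [585.6  259.19   2.83] 0.92
side pad_channel [635.72 -80.19   3.69] 0.94
side pad_bar [ 4.4553e+02 -1.0186e+02 -2.0000e-02] 0.94
side tape [ 497.21 -390.36    1.87] 0.83
side tin [6.259e+02 8.601e+01 2.700e-01] 0.88
```

View pics/w9.png

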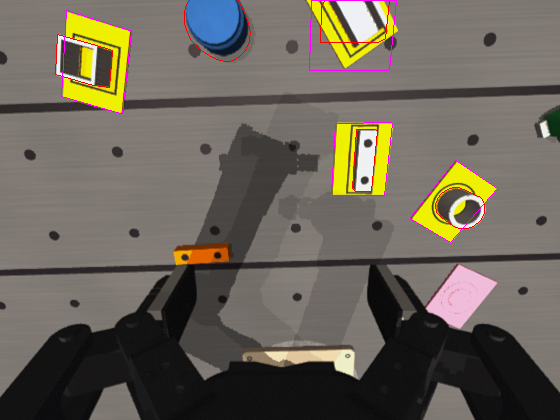

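View pics/side2.png

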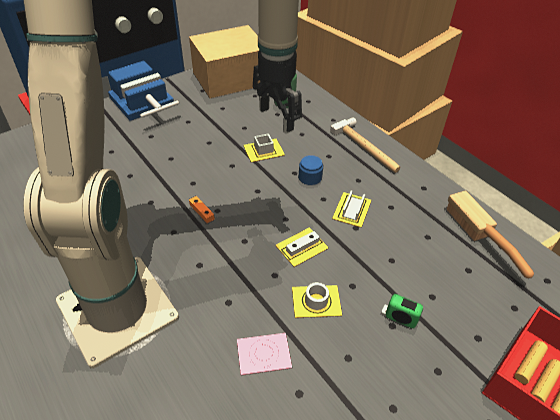

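In both pictures all four blanks sit inside their outlines, and the fits put every offset at 4 mm or less. The tape and tin have not moved, and the arm is clear. Handing in.

```bash
python3 -c "
from plant import r
print(r.close_job())"
```

```text
the job is handed in; nothing more can be done
None
```

All four blanks (U-channel, pipe, square tube and drilled bar) are lying flat on their own plates inside their outlines, and the job is handed in. Each was gripped, lowered until the wrist force showed contact, and released. It took about 28 s of robot time.

**Side-camera check:** every blank was within about 3.5 mm of its plate's centre (limit 12 mm). The channel and bar were turned to within 0.02 rad of their outlines (limit 0.25 rad).

**Wrist-camera check:** it put the pipe, square tube and bar within about 2 mm of centre, with yaw within 0.01 rad for the bar and square tube.

**Bystanders:** the side camera found the tape and tin within about 2 mm of where they started. The orange bar and pink plate were not touched.

**Checks that failed or disagreed:**
- **Wrist view cut off:** in the last wrist picture the channel, its plate and the tin ran past the image edge, so their numbers there are unusable. The tape was not detected. All four rest on the side view alone.
- **Camera offset:** the wrist and side cameras differ by 1–4 mm in y, so I only compared each blank with its plate within one camera.
- **Square tube turn:** the side camera's yaw for the square tube was about 0.12 rad off its outline. The wrist camera, with the better fit, gave 0.01 rad.

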